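Lay out the pottery student's kit tray

TASK

Lay out the student's kit tray to match the blue outlines painted on it: stand the plain terracotta pot upright in the circle, lay the pale wooden rib in the short broad outline and the wooden-handled trimming tool in the long outline, each lying along its outline. The pot is fired clay, so set it down, don't drop it. Leave the blue ones and everything else where they are.

Things in the scene. Friction and masses are not known exactly. Their poses are not given: they have to be found in the camera images.
- tray: The kit tray, fixed to the table: white floor 330 x 216 mm, 6 mm thick, with a wooden rim 8 mm wide and 14 mm high (8 mm above the floor). Origin: centre of its underside, on the table (z 0); x along its length, z up. It carries three blue painted outlines side by side along its length, 100 mm apart (up to 8 mm to either side of its middle line), in an order that changes from start to start.
- spot_pot (a point): Fixed outline painted in blue on the white floor of the tray. Origin: its centre, on the tray floor (6 mm above the table); z up. Outline for the pot: a circle, 74 mm outside diameter.
- spot_rib (a point): Fixed outline painted in blue on the white floor of the tray. Origin: its centre, on the tray floor (6 mm above the table); z up. Outline for the rib: a short broad oblong with round ends, 100 x 55 mm outside; its x axis is the long direction (across the tray's width).
- spot_tool (a point): Fixed outline painted in blue on the white floor of the tray. Origin: its centre, on the tray floor (6 mm above the table); z up. Outline for the tool: a long narrow bar with a round blob at each end, 176 mm long, 26 mm wide at the bar and 37 mm at the blobs; its x axis is the long direction (across the tray's width).
- pot_mid (a point): Plain orange-brown terracotta pot, fired clay, open at the top, standing upright on the table. Round, 62 mm in diameter from 22 mm above its foot to the rim, tapering to 50 mm at the foot, 60 mm high, wall 4 mm, about 0.11 to 0.23 kg. Origin: on its axis, half-way up (30 mm above its foot); z along its axis.
- rib_mid (a point): Pale wooden potter's rib: a flat oblong with round ends, 90 x 45 mm and 10 mm thick, lying flat on the table, about 30 to 55 g. Origin: its centre, half-way up (5 mm above the underside); x is its long direction, y its width, z up. Either way round is the same.
- tool_mid (a point): Trimming tool with a brown wooden handle and a steel wire loop at each end, lying flat on the table. Handle 104 mm long, 16 mm wide, 14 mm high; loops 24 mm wide; 163 mm long overall, about 35 to 70 g. Origin: its centre, half-way up (7 mm above the underside); x along its length, z up. Both ends are the same.
- blue_pot_mid (a point): Bystander: a pot of the same shape and size as the terracotta one but glazed blue. Origin: on its axis, half-way up (30 mm).
- jar: Bystander: amber jar with a black cap, 56 mm in diameter, 70 mm high. Origin: centre of its underside.
- blue_rib_mid (a point): Bystander: a rib of the same shape and size as the wooden one but of blue plastic. Origin: its centre, half-way up (5 mm).
- blue_tool_mid (a point): Bystander: a trimming tool of the same shape and size as the wooden-handled one but with a blue handle. Origin: its centre, half-way up (7 mm).
- lamp0: Bystander: small terracotta oil-lamp dish, 66 mm in diameter, 24 mm high, standing at the far side of the table. Origin: centre of its underside.
- lamp1: Bystander: small terracotta oil-lamp dish, 66 mm in diameter, 24 mm high, standing at the far side of the table. Origin: centre of its underside.
- lamp2: Bystander: small terracotta oil-lamp dish, 66 mm in diameter, 24 mm high, standing at the far side of the table. Origin: centre of its underside.
Not all that is in view belongs to the job. Of the things that look like the part that bears tool_mid, the smaller one is meant.

How it is judged (in metres and radians):
At the end, for the whole second after the job is handed in: Terracotta pot upright (within 7 degrees), wooden rib and wooden-handled tool flat on the tray, each centred within 15 mm of its own outline's centre; rib and tool within 12 degrees of their outline's length, either way round; all three on the tray floor and at rest (horizontal distance between pot_mid and spot_pot below 0.015 m and z of pot_mid in the frame of spot_pot below 0.036 m and linear speed of each of pot, rib, tool below 0.02 m/s and angle between pot_mid's own z axis and vertical below 0.12 rad and horizontal distance between rib_mid and spot_rib below 0.015 m and z of rib_mid in the frame of spot_rib below 0.011 m and angle between the x axis of rib_mid and the x axis of spot_rib, either way round below 0.21 rad and horizontal distance between tool_mid and spot_tool below 0.015 m and z of tool_mid in the frame of spot_tool below 0.013 m and angle between the x axis of tool_mid and the x axis of spot_tool, either way round below 0.21 rad); the robot touches nothing.
It fails at once if a bystander (blue pot, jar, blue rib, blue tool or a lamp) is moved by more than 30 mm (distance of any of blue_pot_mid, jar, blue_rib_mid, blue_tool_mid, lamp0, lamp1, lamp2 from where it was at the start of the episode above 0.03 m).
It fails at once if the terracotta pot is dropped (falls freely by more than about 25 mm) (linear speed of pot above 0.7 m/s and contact force between pot and the fingers below 0.05 N).
It also fails if it takes over 72 s, if anything falls off the work surface, if the arm or the gripper's body presses on something with over 40 N, if the wrist force passes 120 N, or if a joint passes its speed limit or range.

ROBOT

A 6-joint arm with a two-finger parallel gripper is mounted at the origin on the work surface. World frame = base frame: x ahead of the robot, y to its left, z up, the work surface at z = 0. Lengths are in mm, angles in rad, forces in N, time in s.
With the tool pointing down it reaches from about 275 to 750 mm from the base axis. Payload 10.2 kg.
Tool frame: the origin (TCP) lies midway between the tips of the shut fingers; the grasp point (between the pads) lies 19 mm behind it; z points along the fingers, y is the line along which they close (so a half turn about z gives the same grasp; the last joint's range is limited). The gripper opens to 85 mm and grips with 20 to 120 N. Pads are 22 mm wide; open, the fingers measure 114 mm over their backs; the gripper's body (76 mm by 85 mm) begins 54 mm behind the grasp point. The pads swing forward as they close: fully open they stand 13 mm farther back than shut.
Start: joints at [-1.446, 0.313, 1.498, -0, 1.331, -0.223], TCP at [178.923, -493.576, 231.294] pointing down, gripper open.
Joint ranges: [-2.94, 2.94], [-0.97, 2.17], [0.19, 2.56], [-1.23, 4.37], [0.02, 3.11], [-2.88, 2.88]. Speed limits (rad/s): [2.39, 2.39, 3.01, 3.14, 3.14, 3.14].

INTERFACE

Orientations are given as a unit quaternion [w, x, y, z].
In Python, from rig import ctrl gives the robot as it stands.
- The arm moves only by the tool send_rows, never from a script. Its argument "targets" is a list of rows, each an object with "offset": the shift along the world's x, y, z in cm, a list of three; "spin": the turn about the world's z in rad. A call has 1 to 8 rows; each row is the pose to reach, as a shift and turn from the pose commanded when the call began; what a row does not reach only later rows make up. A row lasts 1/12 s, in which the tool goes at most 41.7 mm and 7.16 degrees, less where a joint would pass 70% of its speed; a pose out of reach is approached as far as the arm can. A call with a gripper value outside its range is refused whole. "grip" is the opening, from 0 (shut) to 1 (fully open), set as the call begins (left out, the last holds). The fingers move at their own pace and stop on an object; "squeeze" is the grip in N (left out, the last holds). Time passes only in rows, so rows that repeat a pose let the fingers close. It gives the time, the measured TCP pose, the force, the opening and the grip force at its end, in the units of the state.
- ctrl.sense(): the state, without advancing time (a new reading comes with each control period).
- ctrl.capture(name): name is "scene" or "top" or "wrist"; returns (picture, depth): 384x512x3 uint8, red, green, blue; 384x512 float32, mm along the optical axis (not along the pixel's ray), 0 where there is no reading.
- ctrl.calibration(name): a dict with "fx", "fy", "cx", "cy" (pixels), "view" (4x4, takes a point from world to camera coordinates); the wrist camera has in their place "mount" (4x4, takes a point from camera to tool coordinates, whose origin is the TCP and whose axes are the flange's). Camera axes: x right, y down, z forward; pixel columns grow to the right and rows downward; lengths in mm; the calibration is good to about 2 mm. The wrist camera is an equidistant fisheye: a pixel r from the principal point sees the ray r / f radians off the axis. A picture is of the moment at which its call begins: read the wrist's pose just before it. calibration takes no time and is no camera call.
- ctrl.finish_job(): hands the job in; it is judged then, once.
Trained networks look in the newest picture that a camera, given by its name, has taken for a name from the list of things; names that differ only in an ending like _2 or _b are one class to them, and where a whole thing is asked for, a point or a joint stands for the part that bears it (a point fixed in the world has none). Each returns a list of dicts, best first, with "conf" (0 to 1); they miss things now and then, are a little off and sometimes report something else, mostly with a low value. They report only what shows in the picture. A call takes as long as a camera call. They do not tell look-alikes from the thing itself.
- ctrl.search_frame(camera, query): "box" ([left, top, right, bottom] in pixels, round what is visible of it).
- ctrl.place_of(camera, query): "uv" ([column, row] in pixels: a listed point, or the origin of a listed thing).
The state is a dict: "time_s": time; "joints": joint angles; "dq": joint speeds; "tau": joint torques, N m; "eef_pos": TCP position; "ee_rot": TCP orientation; "force": force on the tool from outside, world axes, zero at the start; "wrist_torque": the same for the moment, N m; "grip_width": opening from 0.0 (shut) to 1.0 (fully open); "grip_force": force on a finger pad.
Only numpy, scipy, OpenCV 4.12 (cv2) and the standard library are available. Lean on these libraries where they do the work, as an engineer would, in place of code of your own. Each camera call takes 0.05 s, during which the arm holds its last target. There are 200 camera calls.

## Working session

There is one attempt and no reset: what is moved stays moved. The work goes in short steps, Python scripts to look and compute and a tool call to move; the robot and the scene stay as the last step left them, time stands still between calls to the robot, and variables do not carry over. Pictures are saved under pics/ and viewed, at most 10 in all, crops included, and the job is handed in when it is done.

Besides the shell and the picture viewer there is one more tool, called after ">>>" as name(argument=value, ...) on one line, values as JSON. send_rows: Moves the arm, as the interface text tells. Its arguments: {"type":"object","properties":{"targets":{"type":"array"},"grip":{"type":"number"},"squeeze":{"type":"number"}},"required":["targets"]}

```bash
mkdir -p pics; cat > h.py <<'E'
import numpy as np, cv2
from rig import ctrl
def px2w(cam,uv,z):
    c=ctrl.calibration(cam);V=np.array(c["view"]);R=V[:3,:3];t=V[:3,3]
    d=R.T@np.array([(uv[0]-c["cx"])/c["fx"],(uv[1]-c["cy"])/c["fy"],1.]);o=-R.T@t
    return o+d*(z-o[2])/d[2]
def save(n,im): cv2.imwrite(f"pics/{n}.png",im[:,:,::-1])
E
python3 - <<'E'
from h import *
a,d=ctrl.capture("top"); np.save("top.npy",a); np.save("topd.npy",d)
print(ctrl.sense()["time_s"])
Z=dict(pot_mid=30,rib_mid=5,tool_mid=7,tray=6,spot_pot=6,spot_rib=6,spot_tool=6,blue_pot_mid=30,blue_rib_mid=5,blue_tool_mid=7,jar=35,lamp0=0)
for k,z in Z.items():
    for r in ctrl.place_of("top",k)[:4]: print(k,np.round(r["uv"]),round(r["conf"],2),np.round(px2w("top",r["uv"],z)))
b=cv2.resize(a,(800,600)); save("top",b)
print(ctrl.sense()["time_s"], ctrl.sense()["ee_rot"])
E
```

```text
0.05
pot_mid [286. 129.] 0.76 [ 649. -170.   30.]
rib_mid [381. 187.] 0.56 [ 507. -405.    5.]
tool_mid [340. 308.] 0.81 [ 216. -293.    7.]
tool_mid [260. 206.] 0.8 [ 463. -106.    7.]
tray [151. 184.] 0.75 [518. 166.   6.]
spot_pot [149. 186.] 0.89 [514. 169.   6.]
spot_rib [145. 144.] 0.74 [621. 183.   6.]
spot_tool [147. 224.] 0.84 [420. 173.   6.]
blue_pot_mid [244. 136.] 0.8 [633. -65.  30.]
blue_rib_mid [339. 210.] 0.63 [ 451. -300.    5.]
blue_tool_mid [294. 207.] 0.93 [ 460. -187.    7.]
blue_tool_mid [221.  84.] 0.27 [775.  -8.   7.]
jar [328. 156.] 0.92 [ 581. -269.   35.]
jar [222.  81.] 0.7 [771. -12.  35.]
lamp0 [328.  89.] 0.84 [ 764. -282.    0.]
lamp0 [269.  80.] 0.83 [ 787. -130.    0.]
lamp0 [219.  83.] 0.61 [782.  -1.   0.]
0.65 [3.70421374e-06 9.84919894e-01 1.73010987e-01 7.64970502e-07]
```

View pics/top.png

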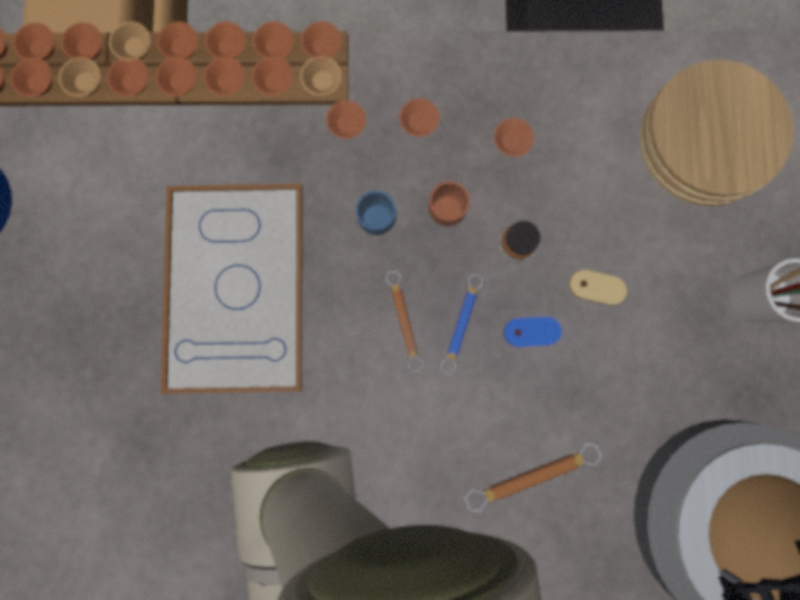

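```bash
python3 - <<'E'
from h import *
a=np.load("top.npy"); hsv=cv2.cvtColor(a,cv2.COLOR_RGB2HSV).astype(int); H,S,V=hsv[...,0],hsv[...,1],hsv[...,2]
def meas(n,box,m,z):
    x0,y0,x1,y1=box; k=np.zeros(a.shape[:2],bool); k[y0:y1,x0:x1]=m[y0:y1,x0:x1]
    v,u=np.nonzero(k); P=np.array([px2w("top",(i,j),z)[:2] for i,j in zip(u,v)]).astype(np.float32)
    (c,s,_)=cv2.minAreaRect(P); b=cv2.boxPoints(cv2.minAreaRect(P)); e=[b[1]-b[0],b[2]-b[1]]; e=max(e,key=np.linalg.norm)
    print(n,len(P),"mean",P.mean(0).round(1),"rect",np.round(c,1),np.round(s,1),"ang",round(np.degrees(np.arctan2(e[1],e[0]))%180,1))
orange=((H<18)&(S>110)); pale=(H>12)&(H<32)&(S>60)&(V>120); blue=(H>98)&(H<130)&(S>50)
meas("tool",(240,168,274,240),orange,14); meas("bigtool",(290,280,390,330),orange,14)
meas("rib",(358,165,408,200),pale,10); meas("pot",(270,112,304,146),orange,60)
meas("spot_rib",(118,128,176,160),blue,6);meas("spot_pot",(125,162,176,204),blue,6);meas("spot_tool",(108,210,190,240),blue,6)
meas("tray",(98,112,200,256),(H<20)&(S>90),14)
c=cv2.resize(a[105:330,225:425],None,fx=2.6,fy=2.6,interpolation=2); save("crop",c)
E
```

```text
tool 155 mean [474.5 -97.9] rect [467.6 -99.6] [96.7 11.9] ang 13.6
bigtool 488 mean [ 225.1 -295.5] rect [ 225.6 -296.4] [ 20.  140.2] ang 110.3
rib 598 mean [ 515.6 -407.3] rect [ 515.9 -406.6] [90.3 46.5] ang 76.4
pot 510 mean [ 639.5 -169. ] rect [ 639.7 -168.4] [57.7 61.4] ang 133.8Traceback (most recent call last):
  File "<stdin>", line 11, in <module>
  File "<stdin>", line 6, in meas
cv2.error: OpenCV(4.12.0) /io/opencv/modules/imgproc/src/convhull.cpp:143: error: (-215:Assertion failed) total >= 0 && (depth == CV_32F || depth == CV_32S) in function 'convexHull'
```

```bash
python3 - <<'E'
from h import *
a=np.load("top.npy"); A=a.astype(int); m=(A[...,2]-A[...,0])>18
def meas(n,box,m,z):
    x0,y0,x1,y1=box; k=np.zeros(a.shape[:2],bool); k[y0:y1,x0:x1]=m[y0:y1,x0:x1]
    v,u=np.nonzero(k); P=np.array([px2w("top",(i,j),z)[:2] for i,j in zip(u,v)]).astype(np.float32)
    if len(P)<5: print(n,len(P)); return
    r=cv2.minAreaRect(P); b=cv2.boxPoints(r); e=max([b[1]-b[0],b[2]-b[1]],key=np.linalg.norm)
    print(n,len(P),"mean",P.mean(0).round(1),"rect",np.round(r[0],1),np.round(r[1],1),"ang",round(np.degrees(np.arctan2(e[1],e[0]))%180,1))
meas("spot_rib",(118,128,176,160),m,6);meas("spot_pot",(125,162,176,204),m,6);meas("spot_tool",(108,210,190,240),m,6)
hsv=cv2.cvtColor(a,cv2.COLOR_RGB2HSV)
meas("tray",(98,112,200,256),(hsv[...,0]<20)&(hsv[...,1]>90),14)
c=cv2.resize(a[105:330,225:425],None,fx=2.6,fy=2.6,interpolation=2); save("crop",c)
E
```

```text
spot_rib 79 mean [618.6 176.2] rect [619.8 178. ] [95.9 51.3] ang 89.7
spot_pot 77 mean [518.9 160.2] rect [520.1 163.5] [70.7 71.2] ang 161.3
spot_tool 145 mean [420.3 172.3] rect [420.8 172.4] [ 34.3 171.7] ang 90.6Traceback (most recent call last):
  File "<stdin>", line 11, in <module>
  File "<stdin>", line 5, in meas
  File "h.py", line 4, in px2w
    c=ctrl.calibration(cam);V=np.array(c["view"]);R=V[:3,:3];t=V[:3,3]
ValueError: time passes only in moves, steps and waits
```

```bash
python3 - <<'E'
from h import *
a=np.load("top.npy"); save("crop",cv2.resize(a[105:330,225:425],None,fx=2.6,fy=2.6,interpolation=2))
E
```

```text
(no output)
```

View pics/crop.png

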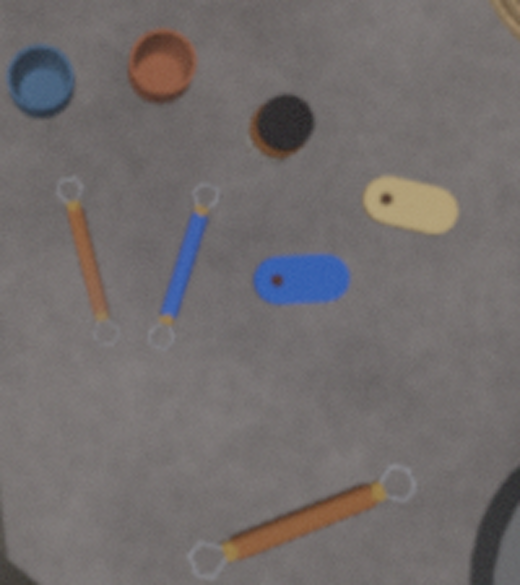

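>>> send_rows(targets=[{"offset":[33.6,8.7,0],"spin":0.98},{"offset":[33.6,8.7,0],"spin":0.98},{"offset":[33.6,8.7,0],"spin":0.98},{"offset":[33.6,8.7,0],"spin":0.98},{"offset":[33.6,8.7,0],"spin":0.98},{"offset":[33.6,8.7,0],"spin":0.98},{"offset":[33.6,8.7,0],"spin":0.98},{"offset":[33.6,8.7,0],"spin":0.98}])

```text
time_s: 1.32
eef_pos: [503.6, -409.0, 231.3]
ee_rot: [0.0, 0.786, 0.619, -0.0]
force: [-0.8, -1.3, -0.6]
grip_width: 1.001
grip_force: 0.0
```

>>> send_rows(targets=[{"offset":[0,0,0],"spin":0},{"offset":[0,0,0],"spin":0},{"offset":[0,0,0],"spin":0}])

```text
time_s: 1.57
eef_pos: [501.3, -410.1, 231.0]
ee_rot: [-0.0, 0.788, 0.616, -0.0]
force: [-1.0, -0.3, 1.2]
grip_width: 1.002
grip_force: 0.0
```

The crop shows the terracotta pot at (162,65), the pale rib at (410,205), and two orange-handled tools, at (88,262) and (305,520). The one at (88,262) is clearly smaller, so it is the one meant. The lamps are out of this crop and the blue objects are bystanders.

```bash
cat >> h.py <<'E'
from scipy.spatial.transform import Rotation as Ro
class W:
    def __init__(s):
        st=ctrl.sense(); s.p=np.array(st["eef_pos"]); q=st["ee_rot"]; s.R=Ro.from_quat([q[1],q[2],q[3],q[0]]).as_matrix()
        s.im,s.d=ctrl.capture("wrist"); c=s.c=ctrl.calibration("wrist"); s.M=np.array(c["mount"])
    def w(s,uv,z):
        uv=np.atleast_2d(uv).astype(float); c=s.c; a=(uv[:,0]-c["cx"])/c["fx"]; b=(uv[:,1]-c["cy"])/c["fy"]; th=np.hypot(a,b)+1e-9
        D=np.c_[np.sin(th)*a/th,np.sin(th)*b/th,np.cos(th)]
        D=D@(s.R@s.M[:3,:3]).T; o=s.p+s.R@s.M[:3,3]
        return o+D*((z-o[2])/D[:,2])[:,None]
    def blob(s,mask,near,z,rad=70):
        v,u=np.nonzero(mask); P=s.w(np.c_[u,v],z)[:,:2]
        P=P[np.linalg.norm(P-near,axis=1)<rad].astype(np.float32)
        if len(P)<20: print("few",len(P)); return
        r=cv2.minAreaRect(P); b=cv2.boxPoints(r); e=max([b[1]-b[0],b[2]-b[1]],key=np.linalg.norm)
        print(len(P),"mean",P.mean(0).round(1),"rect",np.round(r[0],1),np.round(r[1],1),"ang",round(np.degrees(np.arctan2(e[1],e[0]))%180,1))
E
python3 - <<'E'
from h import *
w=W(); h=cv2.cvtColor(w.im,cv2.COLOR_RGB2HSV); H,S,V=[h[...,i] for i in range(3)]
print(w.p,w.M.round(2).tolist())
w.blob((H>12)&(H<32)&(S>60)&(V>110),(515,-407),10)
for r in ctrl.place_of("wrist","rib_mid"): print(r,w.w(r["uv"],5).round())
save("w1",w.im)
E
```

```text
[ 501.29757537 -410.09142824  231.01073484] [[0.0, -0.96, -0.27, 65.9], [1.0, 0.0, 0.0, -0.53], [-0.0, -0.27, 0.96, -142.89], [0.0, 0.0, 0.0, 1.0]]
2310 mean [ 516.4 -409.4] rect [ 516.6 -409.8] [88.7 46. ] ang 75.8
{'uv': [272.7, 158.1], 'conf': 0.69} [[ 519. -407.    5.]]
```

View pics/w1.png

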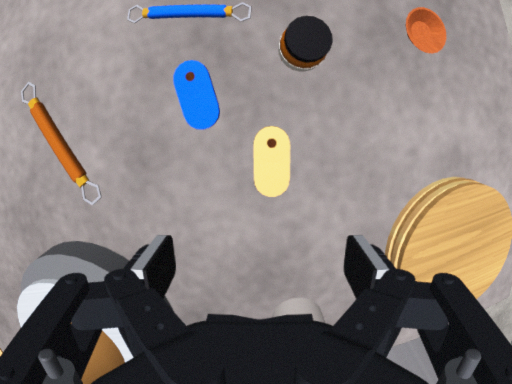

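The wrist picture shows the pale rib at (272,160), with the blue rib at (196,95) and the jar at (306,42) clear of the fingers. It agrees with the top view to within 3 mm.

>>> send_rows(targets=[{"offset":[1.5,0.15,-4],"spin":-0.02},{"offset":[1.5,0.15,-8],"spin":-0.02},{"offset":[1.5,0.15,-12],"spin":-0.02},{"offset":[1.5,0.15,-16],"spin":-0.02},{"offset":[1.5,0.15,-19.5],"spin":-0.02},{"offset":[1.5,0.15,-21.5],"spin":-0.02},{"offset":[1.5,0.15,-22.5],"spin":-0.02},{"offset":[1.5,0.15,-22.9],"spin":-0.02}], grip=0.75)

```text
time_s: 2.33
eef_pos: [515.5, -408.8, 1.3]
ee_rot: [-0.001, 0.794, 0.608, -0.0]
force: [-0.7, -0.2, 0.5]
grip_width: 0.747
grip_force: 0.0
```

>>> send_rows(targets=[{"offset":[0,0,0],"spin":0},{"offset":[0,0,0],"spin":0},{"offset":[0,0,0],"spin":0},{"offset":[0,0,0],"spin":0},{"offset":[0,0,0],"spin":0},{"offset":[0,0,0],"spin":0}], grip=0.35, squeeze=40)

```text
time_s: 2.83
eef_pos: [517.2, -409.4, 4.3]
ee_rot: [0.002, 0.794, 0.608, -0.0]
force: [-0.8, 0.1, 6.3]
grip_width: 0.504
grip_force: 41.3
```

>>> send_rows(targets=[{"offset":[0,0,2],"spin":0},{"offset":[0,0,5],"spin":0},{"offset":[0,0,9],"spin":0},{"offset":[0,0,13],"spin":0},{"offset":[0.7,3.5,14.5],"spin":0.05},{"offset":[1.4,7,14.5],"spin":0.1},{"offset":[2,11,14.5],"spin":0.15},{"offset":[2.7,15,14.5],"spin":0.2}])

```text
time_s: 3.5
eef_pos: [543.6, -257.1, 148.2]
ee_rot: [0.001, 0.728, 0.685, 0.0]
force: [1.0, -0.0, -0.5]
grip_width: 0.502
grip_force: 40.6
```

>>> send_rows(targets=[{"offset":[0.7,4,0],"spin":0},{"offset":[1.4,8,0],"spin":0},{"offset":[2.1,12,0],"spin":0},{"offset":[2.8,16,0],"spin":0.03},{"offset":[3.5,20,0],"spin":0.06},{"offset":[4.2,24,0],"spin":0.06},{"offset":[4.9,28,0],"spin":0.06},{"offset":[5.6,32,0],"spin":0.06}])

```text
time_s: 4.17
eef_pos: [599.7, 63.6, 148.1]
ee_rot: [0.0, 0.708, 0.706, 0.0]
force: [1.2, -0.2, -0.1]
grip_width: 0.506
grip_force: 40.6
```

>>> send_rows(targets=[{"offset":[0.7,3.9,0],"spin":0},{"offset":[1.4,7.8,0],"spin":0},{"offset":[2,11.4,0],"spin":0},{"offset":[2,11.4,0],"spin":0},{"offset":[2,11.4,0],"spin":0}])

```text
time_s: 4.58
eef_pos: [619.4, 177.2, 147.5]
ee_rot: [0.0, 0.707, 0.707, 0.0]
force: [0.2, -0.0, -0.5]
grip_width: 0.504
grip_force: 40.7
```

```bash
python3 - <<'E'
from h import *
w=W(); print(w.p); A=w.im.astype(int); m=(A[...,2]-A[...,0])>18
for n,c in dict(rib=(620,178),pot=(520,163),tool=(421,172)).items():
    print(n); w.blob(m,c,6,95 if n=="tool" else 52 if n=="rib" else 48)
    for r in ctrl.place_of("wrist","spot_"+n)[:1]: print(r,w.w(r["uv"],6).round())
save("w2",w.im)
E
```

```text
[619.40820426 177.21443103 147.50889637]
rib
441 mean [619.9 213.3] rect [619.6 210.1] [35.  55.7] ang 177.9
pot
780 mean [521.3 163.7] rect [519.5 161.9] [74.2 73.4] ang 84.3
{'uv': [163.7, 193.0], 'conf': 0.62} [[520. 163.   6.]]
tool
1247 mean [437.2 172.7] rect [456.7 170.8] [112.6 176.2] ang 90.8
{'uv': [79.1, 188.9], 'conf': 0.9} [[415. 168.   6.]]
```

View pics/w2.png

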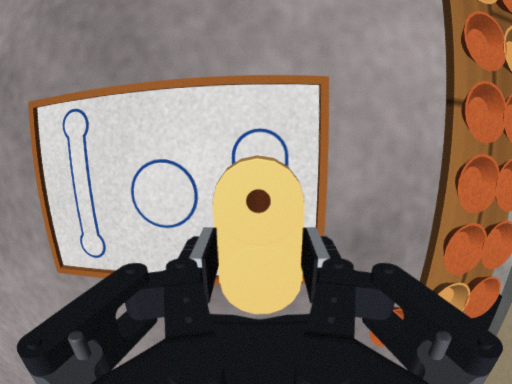

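The wrist picture shows the rib held straight, from row 157 to 312. The pot circle is at (164,193), the tool outline at (83,183), and the top of the rib outline shows at (260,130). All agree with the top view.

```bash
python3 - <<'E'
from h import *
w=W(); h=cv2.cvtColor(w.im,cv2.COLOR_RGB2HSV); H,S,V=[h[...,i] for i in range(3)]
w.blob((H>12)&(H<32)&(S>60)&(V>110),w.p[:2],153,60)
E
```

```text
12536 mean [620.5 179.1] rect [623.6 178.2] [99.2 56.1] ang 88.5
```

>>> send_rows(targets=[{"offset":[0.05,0.05,-4],"spin":0},{"offset":[0.05,0.05,-8],"spin":0},{"offset":[0.05,0.05,-11],"spin":0},{"offset":[0.05,0.05,-12.5],"spin":0},{"offset":[0.05,0.05,-13.2],"spin":0},{"offset":[0.05,0.05,-13.6],"spin":0},{"offset":[0.05,0.05,-13.8],"spin":0}])

```text
time_s: 5.42
eef_pos: [620.5, 175.4, 10.3]
ee_rot: [0.0, 0.708, 0.706, 0.0]
force: [-7.0, -3.8, 11.0]
grip_width: 0.506
grip_force: 42.0
```

>>> send_rows(targets=[{"offset":[0,0,0],"spin":0},{"offset":[0,0,0],"spin":0},{"offset":[0,0,0],"spin":0},{"offset":[0,0,3],"spin":0},{"offset":[0,0,7],"spin":0},{"offset":[0,0,11],"spin":0},{"offset":[0,0,15],"spin":0}], grip=0.75)

```text
time_s: 6.0
eef_pos: [619.9, 176.0, 161.9]
ee_rot: [0.0, 0.708, 0.706, 0.0]
force: [1.0, 0.7, 0.2]
grip_width: 0.751
grip_force: 0.0
```

>>> send_rows(targets=[{"offset":[0.3,-4,1],"spin":0},{"offset":[0.6,-8,2],"spin":0},{"offset":[0.9,-12,3],"spin":0},{"offset":[1.2,-16,4],"spin":0},{"offset":[1.5,-20,4],"spin":0},{"offset":[1.8,-24,4],"spin":0},{"offset":[2.1,-28,4],"spin":0},{"offset":[2.2,-32,4],"spin":0}], grip=1.0)

```text
time_s: 6.67
eef_pos: [642.2, -146.0, 200.2]
ee_rot: [0.001, 0.708, 0.706, 0.0]
force: [0.3, 1.1, 0.6]
grip_width: 0.997
grip_force: 0.0
```

>>> send_rows(targets=[{"offset":[0,-2.5,0],"spin":0},{"offset":[0,-2.5,0],"spin":0},{"offset":[0,-2.5,0],"spin":0}])

```text
time_s: 6.92
eef_pos: [642.0, -170.1, 199.6]
ee_rot: [0.0, 0.709, 0.705, 0.0]
force: [-0.3, 0.5, -0.0]
grip_width: 1.0
grip_force: 0.0
```

```bash
python3 - <<'E'
from h import *
w=W(); h=cv2.cvtColor(w.im,cv2.COLOR_RGB2HSV); H,S,V=[h[...,i] for i in range(3)]
print(w.p)
for r in ctrl.place_of("wrist","pot_mid"): print(r,w.w(r["uv"],30).round())
# rim: depth at pot
m=(H<18)&(S>110)
w.blob(m,(640,-169),60,45)
v,u=np.nonzero(m); P=w.w(np.c_[u,v],60)[:,:2]; k=np.linalg.norm(P-(642,-169),axis=1)<50
save("w3",w.im)
E
```

```text
[ 641.9945893  -170.14153336  199.62765561]
{'uv': [264.0, 177.9], 'conf': 0.75} [[ 647. -175.   30.]]
3160 mean [ 643.3 -169.2] rect [ 643.4 -170.5] [61.8 62.6] ang 134.6
```

View pics/w3.png

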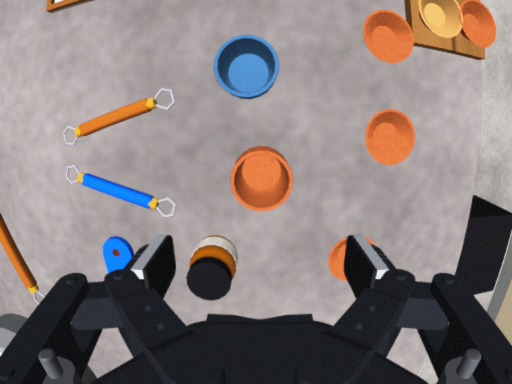

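The picture shows the terracotta pot standing at (262,180), with the jar at (212,268) and the blue pot at (246,67) clear of the closing line.

>>> send_rows(targets=[{"offset":[0.15,0,-4],"spin":0},{"offset":[0.15,0,-8],"spin":0},{"offset":[0.15,0,-11],"spin":0},{"offset":[0.15,0,-14],"spin":0},{"offset":[0.15,0,-16.5],"spin":0},{"offset":[0.15,0,-17.5],"spin":0},{"offset":[0.15,0,-18],"spin":0},{"offset":[0.15,0,-18],"spin":0}])

```text
time_s: 7.68
eef_pos: [643.9, -168.3, 19.5]
ee_rot: [0.0, 0.708, 0.706, 0.0]
force: [0.7, 0.1, 0.1]
grip_width: 0.998
grip_force: 0.0
```

>>> send_rows(targets=[{"offset":[0,0,0],"spin":0},{"offset":[0,0,0],"spin":0},{"offset":[0,0,0],"spin":0},{"offset":[0,0,0],"spin":0},{"offset":[0,0,0],"spin":0},{"offset":[0,0,0],"spin":0}], grip=0.55, squeeze=40)

```text
time_s: 8.18
eef_pos: [644.7, -169.3, 21.6]
ee_rot: [0.002, 0.708, 0.706, 0.001]
force: [0.5, 0.5, 6.3]
grip_width: 0.708
grip_force: 44.0
```

>>> send_rows(targets=[{"offset":[0,0,1],"spin":0},{"offset":[0,0,3.5],"spin":0},{"offset":[0,0,7],"spin":0},{"offset":[0,0,10],"spin":0},{"offset":[-0.5,1.5,11.5],"spin":0},{"offset":[-1.6,4.5,12],"spin":0},{"offset":[-2.8,7.8,12],"spin":0},{"offset":[-4,11,12],"spin":0}])

```text
time_s: 8.85
eef_pos: [603.0, -58.0, 140.7]
ee_rot: [0.001, 0.708, 0.706, 0.0]
force: [0.5, 0.9, -2.2]
grip_width: 0.709
grip_force: 43.8
```

>>> send_rows(targets=[{"offset":[-1.2,3.2,0],"spin":0},{"offset":[-2.4,6.4,0],"spin":0},{"offset":[-3.6,9.6,0],"spin":0},{"offset":[-4.8,12.8,0],"spin":0},{"offset":[-6,16,0],"spin":0},{"offset":[-7.2,19,0],"spin":0},{"offset":[-8,21.3,0],"spin":0},{"offset":[-8.4,22.3,0],"spin":0}])

```text
time_s: 9.52
eef_pos: [518.5, 166.6, 140.3]
ee_rot: [0.0, 0.707, 0.707, 0.0]
force: [0.3, -1.1, -0.6]
grip_width: 0.708
grip_force: 43.8
```

```bash
python3 - <<'E'
from h import *
w=W(); h=cv2.cvtColor(w.im,cv2.COLOR_RGB2HSV); H,S,V=[h[...,i] for i in range(3)]
print(w.p,ctrl.sense()["grip_force"])
w.blob((H<18)&(S>110),w.p[:2],w.p[2]+39,42)
w.blob((H>18)&(H<32)&(S>60)&(V>110),(620,176),16,60)
save("w4",w.im)
E
```

```text
[518.45669346 166.57107853 140.34964126] 43.8142001722008
15091 mean [517.7 175.1] rect [517.7 175. ] [61.4 59. ] ang 0.0
3383 mean [618.9 176.1] rect [618.7 175.8] [47.1 89.2] ang 92.0
```

View pics/w4.png

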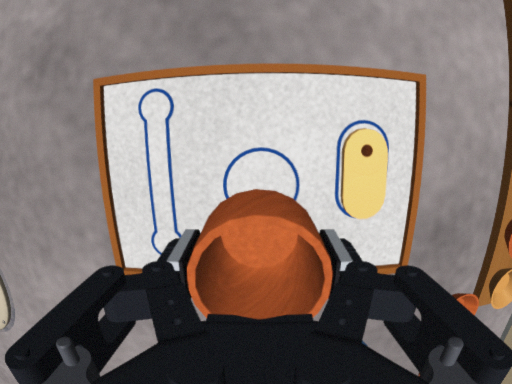

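The picture shows the rib lying in its outline around (364,172) and the pot upright in the jaws, with the circle just behind it at (261,185).

>>> send_rows(targets=[{"offset":[0.15,-0.25,-3],"spin":0},{"offset":[0.15,-0.25,-6],"spin":0},{"offset":[0.15,-0.25,-8.5],"spin":0},{"offset":[0.15,-0.25,-10],"spin":0},{"offset":[0.15,-0.25,-10.7],"spin":0},{"offset":[0.15,-0.25,-11],"spin":0},{"offset":[0.15,-0.25,-11.1],"spin":0},{"offset":[0.15,-0.25,-11.2],"spin":0}])

```text
time_s: 10.23
eef_pos: [522.0, 161.2, 28.4]
ee_rot: [0.001, 0.708, 0.706, 0.001]
force: [0.3, 0.3, 0.1]
grip_width: 0.708
grip_force: 43.8
```

>>> send_rows(targets=[{"offset":[0,0,-0.1],"spin":0},{"offset":[0,0,-0.1],"spin":0}])

```text
time_s: 10.4
eef_pos: [521.9, 161.5, 27.5]
ee_rot: [0.001, 0.708, 0.706, 0.001]
force: [-0.2, -0.9, 3.4]
grip_width: 0.711
grip_force: 44.1
```

>>> send_rows(targets=[{"offset":[0,0,0],"spin":0},{"offset":[0,0,0],"spin":0},{"offset":[0,0,0],"spin":0},{"offset":[0,0,0],"spin":0},{"offset":[0,0,3],"spin":0},{"offset":[0,0,7],"spin":0},{"offset":[0,0,11],"spin":0},{"offset":[0,0,15],"spin":0}], grip=1.0)

```text
time_s: 11.07
eef_pos: [520.7, 161.5, 178.1]
ee_rot: [-0.0, 0.708, 0.706, -0.0]
force: [0.4, -0.4, -0.5]
grip_width: 0.998
grip_force: 0.0
```

>>> send_rows(targets=[{"offset":[-0.8,-4,0.5],"spin":0.12},{"offset":[-1.6,-8,1],"spin":0.24},{"offset":[-2.4,-12,1.5],"spin":0.36},{"offset":[-3.2,-16,2],"spin":0.48},{"offset":[-4,-20,2],"spin":0.6},{"offset":[-4.7,-23.5,2],"spin":0.72},{"offset":[-5.4,-26,2],"spin":0.84},{"offset":[-5.4,-26,2],"spin":0.96}])

```text
time_s: 11.73
eef_pos: [466.2, -102.2, 196.4]
ee_rot: [0.0, 0.334, 0.942, -0.0]
force: [-0.3, 0.6, 0.3]
grip_width: 0.999
grip_force: 0.0
```

>>> send_rows(targets=[{"offset":[0,0,0],"spin":0.12},{"offset":[0,0,0],"spin":0.24},{"offset":[0,0,0],"spin":0.36},{"offset":[0,0,0],"spin":0.48},{"offset":[0,0,0],"spin":0.6},{"offset":[0,0,0],"spin":0.72},{"offset":[0,0,0],"spin":0.84},{"offset":[0,0,0],"spin":0.91}], grip=0.5)

```text
time_s: 12.4
eef_pos: [467.0, -98.5, 196.3]
ee_rot: [-0.0, -0.116, 0.993, 0.0]
force: [0.4, 0.5, 0.1]
grip_width: 0.502
grip_force: 0.0
```

```bash
python3 - <<'E'
from h import *
w=W(); h=cv2.cvtColor(w.im,cv2.COLOR_RGB2HSV); H,S,V=[h[...,i] for i in range(3)]
st=ctrl.sense(); print(w.p,st["ee_rot"],st["joints"])
w.blob((H<18)&(S>110),(466,-103),12,70)
w.blob((H<32)&(S>110),(466,-103),12,70)
for r in ctrl.place_of("wrist","tool_mid"): print(r,w.w(r["uv"],7).round())
save("w5",w.im)
a,d=ctrl.capture("top"); np.save("top2.npy",a); 
E
```

```text
[467.04264514 -98.46066282 196.28767483] [ 2.35095060e-05 -1.16941166e-01  9.93138844e-01 -8.89142868e-07] [-4.53919833e-01  2.40193124e-01  1.68908876e+00  2.55459299e-05
  1.21227026e+00 -2.25914383e+00]
1193 mean [ 463.3 -102.6] rect [ 461.  -103.2] [108.   15.4] ang 14.2
1349 mean [ 462.7 -102.8] rect [ 464.6 -102.3] [115.4  15.4] ang 14.2
{'uv': [261.1, 168.3], 'conf': 0.63} [[463. -98.   7.]]
{'uv': [260.9, 304.5], 'conf': 0.24} [[646. -55.   7.]]
```

View pics/w5.png

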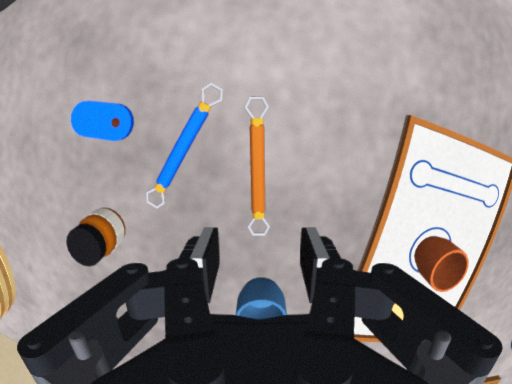

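The picture shows the small wooden-handled tool at (258,167), lined up between the jaws. The blue tool at (182,145) is clear of them, and the pot stands on the tray at (440,263).

>>> send_rows(targets=[{"offset":[-0.35,-0.35,-4],"spin":0.014},{"offset":[-0.35,-0.35,-8],"spin":0.014},{"offset":[-0.35,-0.35,-12],"spin":0.014},{"offset":[-0.35,-0.35,-15.5],"spin":0.014},{"offset":[-0.35,-0.35,-17.5],"spin":0.014},{"offset":[-0.35,-0.35,-18.8],"spin":0.014},{"offset":[-0.35,-0.35,-19.3],"spin":0.014},{"offset":[-0.35,-0.35,-19.3],"spin":0.014}])

```text
time_s: 13.22
eef_pos: [463.2, -101.8, 2.6]
ee_rot: [-0.001, -0.119, 0.993, 0.0]
force: [-0.3, -0.7, 0.1]
grip_width: 0.496
grip_force: 0.0
```

>>> send_rows(targets=[{"offset":[0,0,0],"spin":0},{"offset":[0,0,0],"spin":0},{"offset":[0,0,0],"spin":0},{"offset":[0,0,0],"spin":0},{"offset":[0,0,0],"spin":0},{"offset":[0,0,0],"spin":0}], grip=0.05, squeeze=40)

```text
time_s: 13.72
eef_pos: [464.4, -102.4, 4.5]
ee_rot: [0.001, -0.12, 0.993, -0.001]
force: [-1.6, 0.3, 7.1]
grip_width: 0.174
grip_force: 40.1
```

```bash
python3 - <<'E'
from h import *
a=np.load("top2.npy"); save("t2",cv2.resize(a[100:260,90:250],None,fx=3.6,fy=3.6,interpolation=2))
E
```

```text
(no output)
```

View pics/t2.png

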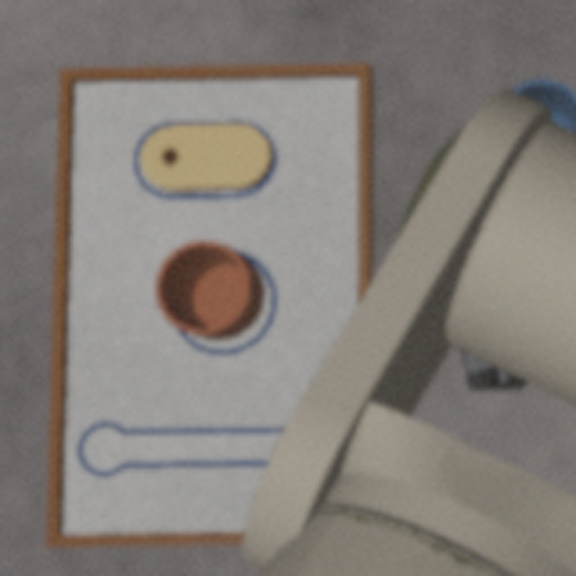

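Top crop: the rib lies in its outline at (205,158) and the pot stands in its circle at about (212,290). I'll check the parallax while I carry the tool over.

```bash
python3 - <<'E'
from h import *
a=np.load("top2.npy"); h=cv2.cvtColor(a,cv2.COLOR_RGB2HSV); m=((h[...,0]<18)&(h[...,1]>100)).astype(np.uint8)
m[:,:128]=0;m[:,170:]=0;m[:162]=0;m[200:]=0
c=max(cv2.findContours(m,0,1)[0],key=cv2.contourArea); print(cv2.boundingRect(c))
x,y,W_,H_=cv2.boundingRect(c); u,v=x+W_/2-.5,y+H_/2-.5
for z in (66,10): print(z,px2w("top",(u,v),z).round(1))
print("top edge/left rim", px2w("top",(x,y+H_/2),66).round(), px2w("top",(u,y),66).round())
print("inner floor",px2w("top",(90+222/3.6,100+292/3.6),12).round(1))
E
```

```text
(134, 168, 28, 25)
66 [519.9 155.8  66. ]
10 [527.9 172.9  10. ]
top edge/left rim [519. 187.  66.] [548. 157.  66.]
inner floor [524.8 161.9  12. ]
```

>>> send_rows(targets=[{"offset":[0,0,2],"spin":0},{"offset":[0,0,6],"spin":0},{"offset":[0,0,10],"spin":0},{"offset":[0,2,13],"spin":-0.12},{"offset":[-0.5,5,14],"spin":-0.24},{"offset":[-1,9,14],"spin":-0.36},{"offset":[-2,13,14],"spin":-0.48},{"offset":[-3,17,14],"spin":-0.6}])

```text
time_s: 14.38
eef_pos: [436.8, 56.0, 144.1]
ee_rot: [0.001, 0.165, 0.986, 0.0]
force: [1.4, 0.4, -0.9]
grip_width: 0.171
grip_force: 39.2
```

>>> send_rows(targets=[{"offset":[-0.3,3.5,0],"spin":-0.12},{"offset":[-0.6,7,0],"spin":-0.24},{"offset":[-0.9,9.5,0],"spin":-0.36},{"offset":[-1.2,10.3,0],"spin":-0.48},{"offset":[-1.3,10.3,0],"spin":-0.6},{"offset":[-1.3,10.3,0],"spin":-0.72},{"offset":[-1.3,10.3,0],"spin":-0.84},{"offset":[-1.3,10.3,0],"spin":-0.96}])

```text
time_s: 15.05
eef_pos: [424.2, 157.7, 143.8]
ee_rot: [0.0, 0.601, 0.799, 0.0]
force: [0.2, 0.1, 0.1]
grip_width: 0.173
grip_force: 39.3
```

>>> send_rows(targets=[{"offset":[-0.3,1.5,0],"spin":-0.12},{"offset":[-0.3,1.5,0],"spin":-0.24},{"offset":[-0.3,1.5,0],"spin":-0.27},{"offset":[-0.3,1.5,0],"spin":-0.27},{"offset":[-0.3,1.5,0],"spin":-0.27}])

```text
time_s: 15.47
eef_pos: [421.3, 172.5, 143.6]
ee_rot: [0.0, 0.701, 0.713, 0.0]
force: [-0.2, 0.3, -0.8]
grip_width: 0.174
grip_force: 39.3
```

```bash
python3 - <<'E'
from h import *
w=W(); h=cv2.cvtColor(w.im,cv2.COLOR_RGB2HSV); H,S,V=[h[...,i] for i in range(3)]
print(w.p,ctrl.sense()["ee_rot"])
w.blob((H<32)&(S>110),w.p[:2],w.p[2]+6,75)
save("w6",w.im)
E
```

```text
[421.26505583 172.49509709 143.61436142] [1.36104903e-04 7.00792176e-01 7.13365460e-01 1.66273542e-04]
11097 mean [436.8 187.9] rect [441.5 182.6] [109.  117.3] ang 90.7
```

View pics/w6.png

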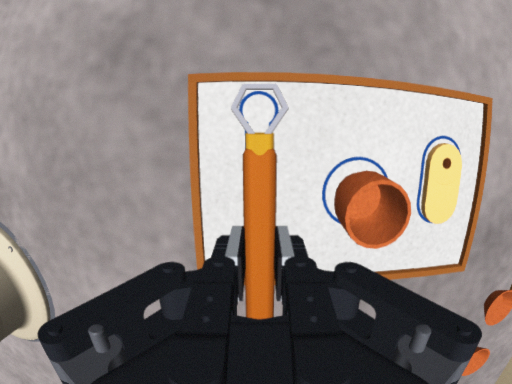

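The tool is held straight, with its loop over the outline's blob at (260,107). The pot, at (360,205), looks slightly off toward the lower right, so I'll check it after this.

```bash
python3 - <<'E'
from h import *
w=W(); print((w.w([[260,84],[260,133],[260,150]],w.p[2]+2)-w.p).round(1))
E
```

```text
[[-1.8 79.1  2. ]
 [-1.4 55.9  2. ]
 [-1.2 47.7  2. ]]
```

>>> send_rows(targets=[{"offset":[0.05,0.2,-4],"spin":0.015},{"offset":[0.05,0.2,-8],"spin":0.015},{"offset":[0.05,0.2,-10.5],"spin":0.015},{"offset":[0.05,0.2,-12],"spin":0.015},{"offset":[0.05,0.2,-12.8],"spin":0.015},{"offset":[0.05,0.2,-13.1],"spin":0.015},{"offset":[0.05,0.2,-13.35],"spin":0.015}])

```text
time_s: 16.15
eef_pos: [422.2, 174.5, 10.4]
ee_rot: [0.0, 0.696, 0.718, 0.0]
force: [-11.4, -3.1, 37.3]
grip_width: 0.175
grip_force: 43.9
```

>>> send_rows(targets=[{"offset":[0,0,0],"spin":0},{"offset":[0,0,0],"spin":0},{"offset":[0,0,0],"spin":0},{"offset":[0,0,3],"spin":0},{"offset":[0,0,7],"spin":0},{"offset":[0,0,11],"spin":0},{"offset":[0,0,15],"spin":0},{"offset":[2,-2,18],"spin":0}], grip=0.45)

```text
time_s: 16.82
eef_pos: [440.3, 156.4, 193.8]
ee_rot: [0.001, 0.695, 0.719, 0.001]
force: [0.8, 0.1, -0.2]
grip_width: 0.452
grip_force: 0.0
```

>>> send_rows(targets=[{"offset":[3,-2.5,1],"spin":0},{"offset":[6,-5,2],"spin":0},{"offset":[8,-7,2],"spin":0},{"offset":[8,-7,2],"spin":0}], grip=1.0)

```text
time_s: 17.15
eef_pos: [524.8, 81.0, 210.5]
ee_rot: [0.001, 0.697, 0.717, 0.001]
force: [0.7, -0.4, -0.9]
grip_width: 0.986
grip_force: 0.0
```

```bash
python3 - <<'E'
from h import *
w=W(); h=cv2.cvtColor(w.im,cv2.COLOR_RGB2HSV); H,S,V=[h[...,i] for i in range(3)]; A=w.im.astype(int); b=(A[...,2]-A[...,0])>18
print(w.p)
o=(H<18)&(S>110); print("pot rim"); w.blob(o,(520,160),66,45)
print("circle"); w.blob(b,(520,163),6,46)
print("tool"); w.blob(o,(421,172),18,65); print("spot"); w.blob(b,(421,172),6,95)
print("rib"); w.blob((H>18)&(H<32)&(S>60)&(V>110),(620,176),16,60); print("spot"); w.blob(b,(620,178),6,55)
save("w7",w.im)
E
```

```text
[524.7653628   81.03907799 210.54703753]
pot rim
3103 mean [520.9 159. ] rect [520.8 159.2] [59.6 60.3] ang 118.1
circle
73 mean [492.6 180.1] rect [495.8 180. ] [59.6 15.7] ang 53.2
tool
1415 mean [410.4 172. ] rect [393.6 171.2] [ 73.5 102. ] ang 92.4
spot
1121 mean [424.5 168.7] rect [421.3 169. ] [151.  123.4] ang 55.1
rib
2443 mean [618.9 174.3] rect [618.5 175.3] [46.2 87.6] ang 92.5
spot
491 mean [608.2 185.2] rect [619.5 178.4] [55.9 99.9] ang 91.8
```

View pics/w7.png

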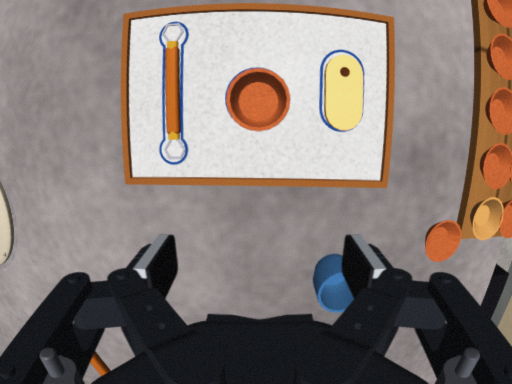

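The picture shows the tool inside its outline at (173,93), the rib inside its outline at (343,90), and the pot upright over its circle at (258,99). All are within about 5 mm and 2 degrees, and the arm is clear.

```bash
python3 -c "
from rig import ctrl
print(ctrl.finish_job())"
```

```text
the job is handed in; nothing more can be done
None
```

I've handed the job in: the pot, rib and trimming tool are in their outlines, all within about 5 mm by the last camera check, at about 17 s of the allowed 72 s; the hand-in returned no verdict.

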